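# Weigh in the finished bangles, scrap the rejects

### The arm

A 6-joint arm with a two-finger parallel gripper is mounted at the origin on the work surface. World frame = base frame: x ahead of the robot, y to its left, z up, the work surface at z = 0. Lengths are in mm, angles in rad, forces in N, time in s.
With the tool pointing down it reaches from about 300 to 775 mm from the base axis. Payload 14.6 kg.
Tool frame: the origin (TCP) lies at the very end of the fingers, on their centre line; the grasp point (between the pads) lies 19 mm behind it; z points along the fingers, y is the line along which they close (so a half turn about z gives the same grasp; the last joint's range is limited). The gripper opens to 94 mm and grips with 3 to 60 N. Pads are 16 mm wide; open, the fingers measure 119 mm over their backs; the gripper's body (75 mm by 177 mm) begins 78 mm behind the grasp point.
Start: joints at [1.154, 0.3, 1.521, -0, 1.321, -0.067], TCP at [188.487, 516.683, 168.146] pointing down, gripper open.
Joint ranges: [-3.03, 3.03], [-0.79, 2.21], [0.23, 2.52], [-1.04, 4.18], [0, 3.07], [-2.55, 2.55]. Speed limits (rad/s): [2.22, 2.22, 2.57, 3.14, 3.14, 3.14].

### API

Orientations are given as [roll, pitch, yaw] about the fixed x, y, z axes, in that order (R = Rz(yaw) Ry(pitch) Rx(roll)).
In Python, from cell import manip, optics gives the robot as it stands.
- The arm moves only by the shell command python3 -m crank 'ROWS' [FORCE]. ROWS is JSON, a list of rows, each a list of 7 numbers: the opening in per cent of the stroke, from 0 (shut) to 100 (fully open), then the shift along the tool's x, y, z in mm, then the turn, a rotation vector about the tool's x, y, z in rad. A call has 1 to 10 rows; each row is the pose to reach, as a shift and turn from the pose commanded when the call began, along the tool's axes at that moment; what a row does not reach only later rows make up. A row lasts 1/10 s, in which the tool goes at most 50 mm and 8.59 degrees, less where a joint would pass 70% of its speed; a pose out of reach is approached as far as the arm can. A call with a gripper value outside its range is refused whole. The fingers move at their own pace and stop on an object; FORCE is the grip in N (left out, the last holds). Time passes only in rows, so rows that repeat a pose let the fingers close. It gives the time, the measured TCP pose, the force, the opening and the grip force at its end, in the units of the state.
- manip.read_state(): the state, without advancing time (a new reading comes with each control period).
- optics.camera(name): name is "scene" or "side" or "wrist"; returns (picture, depth): 400x640x3 uint8, red, green, blue; 400x640 float32, mm along the optical axis (not along the pixel's ray), 0 where there is no reading.
- optics.calibration(name): a dict with "camera_matrix" (3x3 intrinsics, pixels), "R" (3x3) and "t" (3): a world point X has camera coordinates R X + t. Camera axes: x right, y down, z forward; pixel columns grow to the right and rows downward; lengths in mm; the calibration is good to about 2 mm. The wrist camera is an equidistant fisheye: a pixel r from the principal point sees the ray r / f radians off the axis. A picture is of the moment at which its call begins: read the wrist's pose just before it. calibration takes no time and is no camera call; for the wrist camera it gives the pose at the moment of the call.
- manip.sign_off(): hands the job in; it is judged then, once.
The state is a dict: "clock": time; "joints": joint angles; "qd": joint speeds; "effort": joint torques, N m; "eef_pos": TCP position; "eef_rot": TCP orientation; "wrist_force": force on the tool from outside, world axes, zero at the start; "moment": the same for the moment, N m; "finger_gap": finger opening in mm; "finger_force": force on a finger pad.
Only numpy, scipy, OpenCV 4.12 (cv2) and the standard library are available. Lean on these libraries where they do the work, as an engineer would, in place of code of your own. Each camera call takes 0.05 s, during which the arm holds its last target. There are 200 camera calls.

### The job

Weigh in this batch of bangles: while the basket is still empty press the yellow key to zero the scale (and do not zero it again with bangles in it), drop every finished gold bangle into the wire basket, and only when they are all in press the blue key and then the green key, each right down and one at a time; never press the red one. Drop the dull brown split bangles into the red reject box, whenever suits you, but never into the basket. Leave the bur stand, the jar and the hammer where they are.

Things in the scene. Friction and masses are not known exactly. Their poses are not given: they have to be found in the camera images.
- gold1: A finished bangle, polished bright gold, a closed ring. Oval band, 70 mm (own x) by 60 mm (own y) outside, wall 6 mm, 16 mm high, about 60 g; origin in the middle of the ring, halfway up, own z along the ring axis. Lies at the start on a fixed 3 mm grey leather mat. Three or four of these are present; absent ones read None from the start.
- gold2: A finished bangle, polished bright gold, a closed ring. Oval band, 70 mm (own x) by 60 mm (own y) outside, wall 6 mm, 16 mm high, about 60 g; origin in the middle of the ring, halfway up, own z along the ring axis. Lies at the start on a fixed 3 mm grey leather mat. Three or four of these are present; absent ones read None from the start.
- gold3: A finished bangle, polished bright gold, a closed ring. Oval band, 70 mm (own x) by 60 mm (own y) outside, wall 6 mm, 16 mm high, about 60 g; origin in the middle of the ring, halfway up, own z along the ring axis. Lies at the start on a fixed 3 mm grey leather mat. Three or four of these are present; absent ones read None from the start.
- gold4: A finished bangle, polished bright gold, a closed ring. Oval band, 70 mm (own x) by 60 mm (own y) outside, wall 6 mm, 16 mm high, about 60 g; origin in the middle of the ring, halfway up, own z along the ring axis. Lies at the start on a fixed 3 mm grey leather mat. Three or four of these are present; absent ones read None from the start.
- reject1: A rejected bangle, dull dark brown, its seam open: a gap of about 14 mm in the ring at its own +x end. Oval band, 70 mm (own x) by 60 mm (own y) outside, wall 6 mm, 16 mm high, about 60 g; origin in the middle of the ring, halfway up, own z along the ring axis. Lies at the start on a fixed 3 mm grey leather mat. One or two of these are present; an absent one reads None from the start.
- reject2: A rejected bangle, dull dark brown, its seam open: a gap of about 14 mm in the ring at its own +x end. Oval band, 70 mm (own x) by 60 mm (own y) outside, wall 6 mm, 16 mm high, about 60 g; origin in the middle of the ring, halfway up, own z along the ring axis. Lies at the start on a fixed 3 mm grey leather mat. One or two of these are present; an absent one reads None from the start.
- basket (a point): Middle of the inner floor of the open wire basket fixed on the scale's pan. Inside it measures 150 mm (own x) by 160 mm (own y), walls 4 mm thick and 70 mm high, so the rim is 70 mm above this point, which is 58 mm above the bench. Own axes: x away from the keys, z up.
- scale: White bench scale, 260 mm (own x) by 210 mm (own y), top 50 mm above the bench, fixed; origin at the middle of its underside. The basket stands 42 mm to +x of the origin, a row of four coloured keys runs along y, 99 mm to -x of it, 50 mm apart; the order of the colours differs from start to start.
- key_yellow_top (a point): Middle of the top face of the yellow round key (zero key), 32 mm across; it stands 22 mm above the scale's top and 10 mm above its own black collar (48 mm across). Press straight down.
- key_yellow (a joint): How far the yellow key is pressed, in m: 0 up, 0.006 fully down; a spring returns it. It starts to move at 1.5 N and is fully down at 5 N; it counts as pressed beyond 0.004.
- key_yellow_base: The yellow key with its black collar (48 mm across, 12 mm high); origin at the middle of the collar's underside, on the scale's top.
- key_blue_top (a point): Middle of the top face of the blue round key (total key), 32 mm across; it stands 22 mm above the scale's top and 10 mm above its own black collar (48 mm across). Press straight down.
- key_blue (a joint): How far the blue key is pressed, in m: 0 up, 0.006 fully down; a spring returns it. It starts to move at 1.5 N and is fully down at 5 N; it counts as pressed beyond 0.004.
- key_blue_base: The blue key with its black collar (48 mm across, 12 mm high); origin at the middle of the collar's underside, on the scale's top.
- key_green_top (a point): Middle of the top face of the green round key (book-in key), 32 mm across; it stands 22 mm above the scale's top and 10 mm above its own black collar (48 mm across). Press straight down.
- key_green (a joint): How far the green key is pressed, in m: 0 up, 0.006 fully down; a spring returns it. It starts to move at 1.5 N and is fully down at 5 N; it counts as pressed beyond 0.004.
- key_green_base: The green key with its black collar (48 mm across, 12 mm high); origin at the middle of the collar's underside, on the scale's top.
- key_red_top (a point): Middle of the top face of the red round key (power-off key, to be left alone), 32 mm across; it stands 22 mm above the scale's top and 10 mm above its own black collar (48 mm across). Press straight down.
- key_red (a joint): How far the red key is pressed, in m: 0 up, 0.006 fully down; a spring returns it. It starts to move at 1.5 N and is fully down at 5 N; it counts as pressed beyond 0.004.
- key_red_base: The red key with its black collar (48 mm across, 12 mm high); origin at the middle of the collar's underside, on the scale's top.
- reject_box_in (a point): Middle of the inner floor of the red plastic open reject box, fixed, 160 mm (own x) by 150 mm (own y) by 70 mm high outside, walls and floor 5 mm; this point is 5 mm above the bench; its rim is 65 mm above this point. Inside 150 mm (x) by 140 mm (y).
- bur_stand: Bystander: green block 70 x 130 x 32 mm with steel burs standing up to 80 mm above the bench; loose; origin at the middle of its underside.
- jar: Bystander: amber glass jar, 64 mm across, 70 mm high, loose; origin at the middle of its underside.
- hammer: Bystander: hammer with a wooden handle, 220 mm long along its own x, lying on the bench, loose; origin under its middle.
Not all that is in view belongs to the job. What is shaped like the gold4 but purple or white is not meant.

How it is judged (in metres and radians):
On the way, in this order (a step that is already met when the one before it is completed fails the run):
1. The yellow key is pressed while the basket is empty (value of joint key_yellow above 0.004 m and horizontal distance between each of gold1, gold2, gold3, gold4, reject1, reject2 and basket above 0.11 m), for 0.05 s.
2. All finished bangles lie in the basket, at rest, and no rejected one does (x of gold1 in the frame of basket between -0.075 and 0.075 m and y of gold1 in the frame of basket between -0.08 and 0.08 m and z of gold1 in the frame of basket between -0.005 and 0.062 m and x of gold2 in the frame of basket between -0.075 and 0.075 m and y of gold2 in the frame of basket between -0.08 and 0.08 m and z of gold2 in the frame of basket between -0.005 and 0.062 m and x of gold3 in the frame of basket between -0.075 and 0.075 m and y of gold3 in the frame of basket between -0.08 and 0.08 m and z of gold3 in the frame of basket between -0.005 and 0.062 m and x of gold4 in the frame of basket between -0.075 and 0.075 m and y of gold4 in the frame of basket between -0.08 and 0.08 m and z of gold4 in the frame of basket between -0.005 and 0.062 m and horizontal distance between each of reject1, reject2 and basket above 0.11 m and linear speed of each of gold1, gold2, gold3, gold4 below 0.03 m/s), for 0.3 s.
3. The blue key is pressed, with all finished bangles in the basket (value of joint key_blue above 0.004 m and x of gold1 in the frame of basket between -0.075 and 0.075 m and y of gold1 in the frame of basket between -0.08 and 0.08 m and z of gold1 in the frame of basket between -0.005 and 0.062 m and x of gold2 in the frame of basket between -0.075 and 0.075 m and y of gold2 in the frame of basket between -0.08 and 0.08 m and z of gold2 in the frame of basket between -0.005 and 0.062 m and x of gold3 in the frame of basket between -0.075 and 0.075 m and y of gold3 in the frame of basket between -0.08 and 0.08 m and z of gold3 in the frame of basket between -0.005 and 0.062 m and x of gold4 in the frame of basket between -0.075 and 0.075 m and y of gold4 in the frame of basket between -0.08 and 0.08 m and z of gold4 in the frame of basket between -0.005 and 0.062 m and horizontal distance between each of reject1, reject2 and basket above 0.11 m), for 0.05 s.
4. Then the green key is pressed, with all finished bangles still in the basket (value of joint key_green above 0.004 m and x of gold1 in the frame of basket between -0.075 and 0.075 m and y of gold1 in the frame of basket between -0.08 and 0.08 m and z of gold1 in the frame of basket between -0.005 and 0.062 m and x of gold2 in the frame of basket between -0.075 and 0.075 m and y of gold2 in the frame of basket between -0.08 and 0.08 m and z of gold2 in the frame of basket between -0.005 and 0.062 m and x of gold3 in the frame of basket between -0.075 and 0.075 m and y of gold3 in the frame of basket between -0.08 and 0.08 m and z of gold3 in the frame of basket between -0.005 and 0.062 m and x of gold4 in the frame of basket between -0.075 and 0.075 m and y of gold4 in the frame of basket between -0.08 and 0.08 m and z of gold4 in the frame of basket between -0.005 and 0.062 m and horizontal distance between each of reject1, reject2 and basket above 0.11 m), for 0.05 s.
At the end, for the whole second after the job is handed in: Every finished bangle present has its middle inside the wire basket, less than 62 mm above its floor (rim at 70 mm), and every rejected one has its middle inside the red box, less than 55 mm above its floor (rim at 65 mm); all slower than 0.03 m/s; all keys released (less than 2 mm down) (x of gold1 in the frame of basket between -0.075 and 0.075 m and y of gold1 in the frame of basket between -0.08 and 0.08 m and z of gold1 in the frame of basket between -0.005 and 0.062 m and x of gold2 in the frame of basket between -0.075 and 0.075 m and y of gold2 in the frame of basket between -0.08 and 0.08 m and z of gold2 in the frame of basket between -0.005 and 0.062 m and x of gold3 in the frame of basket between -0.075 and 0.075 m and y of gold3 in the frame of basket between -0.08 and 0.08 m and z of gold3 in the frame of basket between -0.005 and 0.062 m and x of gold4 in the frame of basket between -0.075 and 0.075 m and y of gold4 in the frame of basket between -0.08 and 0.08 m and z of gold4 in the frame of basket between -0.005 and 0.062 m and x of reject1 in the frame of reject_box_in between -0.075 and 0.075 m and y of reject1 in the frame of reject_box_in between -0.07 and 0.07 m and z of reject1 in the frame of reject_box_in between -0.005 and 0.055 m and x of reject2 in the frame of reject_box_in between -0.075 and 0.075 m and y of reject2 in the frame of reject_box_in between -0.07 and 0.07 m and z of reject2 in the frame of reject_box_in between -0.005 and 0.055 m and linear speed of each of gold1, gold2, gold3, gold4, reject1, reject2 below 0.03 m/s and value of joint each of key_yellow, key_blue, key_green, key_red below 0.002 m); the robot touches nothing.
It fails at once if The red key is pressed by the fingers (value of joint key_red above 0.003 m and contact force between the fingers and key_red_base above 0.5 N).
It fails at once if Two keys are held down by the fingers at once ((value of joint each of key_yellow, key_blue above 0.004 m and contact force between the fingers and key_yellow_base above 0.5 N and contact force between the fingers and key_blue_base above 0.5 N) or (value of joint each of key_yellow, key_green above 0.004 m and contact force between the fingers and key_yellow_base above 0.5 N and contact force between the fingers and key_green_base above 0.5 N) or (value of joint each of key_yellow, key_red above 0.004 m and contact force between the fingers and key_yellow_base above 0.5 N and contact force between the fingers and key_red_base above 0.5 N) or (value of joint each of key_blue, key_green above 0.004 m and contact force between the fingers and key_blue_base above 0.5 N and contact force between the fingers and key_green_base above 0.5 N) or (value of joint each of key_blue, key_red above 0.004 m and contact force between the fingers and key_blue_base above 0.5 N and contact force between the fingers and key_red_base above 0.5 N) or (value of joint each of key_green, key_red above 0.004 m and contact force between the fingers and key_green_base above 0.5 N and contact force between the fingers and key_red_base above 0.5 N)).
It fails at once if The yellow key is pressed by the fingers while a bangle is in the basket (value of joint key_yellow above 0.004 m and contact force between the fingers and key_yellow_base above 0.5 N and horizontal distance between any of gold1, gold2, gold3, gold4, reject1, reject2 and basket below 0.07 m).
It fails at once if The blue or green key is pressed by the fingers while a finished bangle is out of the basket (((value of joint key_blue above 0.004 m and contact force between the fingers and key_blue_base above 0.5 N) or (value of joint key_green above 0.004 m and contact force between the fingers and key_green_base above 0.5 N)) and horizontal distance between any of gold1, gold2, gold3, gold4 and basket above 0.11 m).
It fails at once if The bur stand, the jar or the hammer is shifted by more than 30 mm (distance of any of bur_stand, jar, hammer from where it was at the start of the episode above 0.03 m).
Of gold1, gold2, gold3, gold4 only 3 to 4 are there at a start; the rules pass over those that are not, and their reading is None.
Of reject1, reject2 only 1 to 2 are there at a start; the rules pass over those that are not, and their reading is None.
At some moment in a run one of gold1, gold2, gold3, gold4, reject1, reject2 may be knocked a few centimetres aside while the robot is not near it.
Once in a run the grip may slacken for a moment while it holds something.
It also fails if it takes over 210 s, if anything falls off the work surface, if the arm or the gripper's body presses on something with over 40 N, if the wrist force passes 120 N, or if a joint passes its speed limit or range.

## Working session

There is one attempt and no reset: what is moved stays moved. The work goes in short steps, Python scripts to look and compute and a shell command to move; the robot and the scene stay as the last step left them, time stands still between calls to the robot, and variables do not carry over. Pictures are saved under pics/ and viewed, at most 14 in all, crops included, and the job is handed in when it is done.

```bash
mkdir -p pics; ls; python3 - <<'E'
from cell import manip, optics
import cv2
for n in ["scene","side"]:
    p,d=optics.camera(n); cv2.imwrite(f"pics/{n}0.png",p[:,:,::-1])
    import numpy as np; np.save(f"pics/{n}0.npy",d)
    c=optics.calibration(n); print(n,c)
print(manip.read_state())
E
```

```text
pics
scene {'camera_matrix': array([[498.61160521,   0.        , 312.31206244],
       [  0.        , 498.61160521, 204.81872931],
       [  0.        ,   0.        ,   1.        ]]), 'R': array([[ 0.87170531,  0.48996233,  0.00817104],
       [ 0.3135698 , -0.54491174, -0.77765363],
       [-0.37656849,  0.68044699, -0.62863985]]), 't': array([-512.44535224,  -87.3048446 , 1830.52128545])}
side {'camera_matrix': array([[512.9660856 ,   0.        , 318.94370724],
       [  0.        , 512.9660856 , 204.87491485],
       [  0.        ,   0.        ,   1.        ]]), 'R': array([[-0.89919476, -0.43710965, -0.01959425],
       [-0.28491307,  0.61891691, -0.73196066],
       [ 0.33207428, -0.65259253, -0.6810651 ]]), 't': array([ 536.21685165,  177.6929201 , 1374.8606365 ])}
{'clock': 0.1, 'joints': array([ 1.15440101e+00,  3.00393954e-01,  1.52151602e+00, -4.00093425e-06,
        1.32073149e+00, -6.65823093e-02]), 'qd': array([ 0.00160426, -0.0004698 , -0.00152048,  0.00096376, -0.00079251,
       -0.00082572]), 'effort': array([ 1.36921226e-03, -5.32641757e+01, -3.53286695e+01,  7.09125423e-02,
        2.35050183e-02, -4.95732445e-05]), 'eef_pos': array([188.37753512, 516.43352983, 167.65619838]), 'eef_rot': array([-3.14054591e+00, -6.59138638e-05,  2.79178060e+00]), 'wrist_force': array([-0.34605749, -0.01869295, -0.48242773]), 'moment': array([0.02615232, 0.01658725, 0.01719332]), 'finger_force': 0.0, 'finger_gap': 93.9823605490219}
```

View pics/scene0.png

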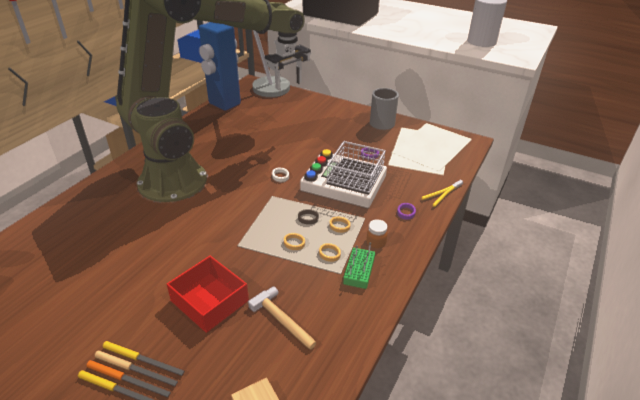

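View pics/side0.png

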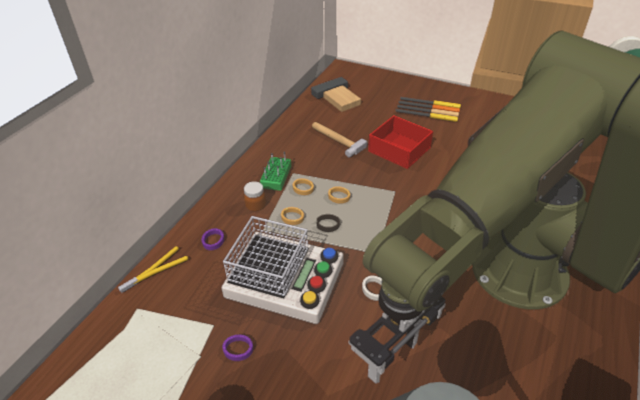

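Scene: golds at (340,224), (293,241) and (329,252), and one brown split ring at (308,215). Lookalikes are the purple rings at (406,211) and (368,152) and the white ring at (281,174). The keys in the side view are blue (330,255), green (323,268), red (316,282) and yellow (310,298). The hammer lies next to the box. Next I'll check close up and measure.

```bash
cat > h.py <<'E'
import numpy as np, cv2
from cell import manip, optics
from scipy.spatial.transform import Rotation as Ro
def rays(n,uv,c=None):
    c=c or optics.calibration(n); K=c["camera_matrix"]
    uv=np.atleast_2d(np.array(uv,float)); xy=(uv-K[:2,2])/[K[0,0],K[1,1]]
    if n=="wrist":
        r=np.linalg.norm(xy,axis=1)[:,None]+1e-9; return np.c_[np.sin(r)*xy/r,np.cos(r)]@c["R"], -c["R"].T@c["t"]
    return np.c_[xy,np.ones(len(xy))]@c["R"], -c["R"].T@c["t"]
def onz(n,uv,z,c=None):
    d,o=rays(n,uv,c); return o+d*((z-o[2])/d[:,2])[:,None]
def bydepth(n,uv,dep,c=None):
    c=c or optics.calibration(n); d,o=rays(n,uv,c)
    z=d@c["R"][2]; return o+d*(np.asarray(dep)/z)[:,None]
def tool():
    s=manip.read_state(); return s["eef_pos"],Ro.from_euler("xyz",s["eef_rot"]).as_matrix()
E
python3 - <<'E'
from h import *
a=cv2.imread("pics/scene0.png"); b=cv2.imread("pics/side0.png")
A=cv2.resize(a[130:280,230:430],(800,600),interpolation=2)
B=cv2.resize(b[165:325,215:415],(750,600),interpolation=2)
cv2.imwrite("pics/a.png",A);cv2.imwrite("pics/b.png",B)
def blobs(n,im,lo,hi,z,mn=15):
    hsv=cv2.cvtColor(im,cv2.COLOR_BGR2HSV); m=cv2.inRange(hsv,lo,hi)
    k,l,st,ce=cv2.connectedComponentsWithStats(cv2.dilate(m,np.ones((2,2))))
    d=np.load(f"pics/{n}0.npy")
    for i in range(1,k):
        if st[i,4]<mn: continue
        v,u=np.where((l==i)&(m>0)&(d>0)); 
        if len(u)<5: continue
        P=bydepth(n,np.c_[u,v],d[v,u]); 
        print(n,ce[i].round(),st[i,4],"med",np.median(P,0).round(),"bb",((P.min(0)+P.max(0))/2).round(),(P.max(0)-P.min(0)).round())
for n,im in (("scene",a),("side",b)):
    print("gold");blobs(n,im,(12,120,120),(25,255,255),11,25)
    print("red");blobs(n,im,(0,200,90),(6,255,255),0,25); blobs(n,im,(176,200,90),(180,255,255),0,25)
    print("blue");blobs(n,im,(105,150,80),(125,255,255),0,15)
    print("green");blobs(n,im,(50,150,80),(75,255,255),0,15)
    print("yel");blobs(n,im,(22,180,130),(32,255,255),0,15)
E
```

```text
gold
scene [327. 152.] 69 med [444. 356.  71.] bb [416. 406.  36.] [ 92. 142.  86.]
scene [439. 195.] 332 med [880. 391.  13.] bb [868. 409.   8.] [ 88. 176.  32.]
scene [340. 225.] 231 med [647.  73.  16.] bb [647.  78.  14.] [68. 65. 28.]
scene [294. 242.] 249 med [559. -69.  16.] bb [561. -67.  13.] [69. 65. 25.]
scene [378. 237.] 84 med [791.  47.  45.] bb [781.  57.  45.] [55. 34. 19.]
scene [330. 253.] 253 med [679. -60.  17.] bb [680. -54.  13.] [69. 64. 26.]
scene [291. 326.] 580 med [ 725. -357.   20.] bb [ 708. -343.   13.] [189.  84.  32.]
scene [121. 350.] 391 med [ 385. -626.   17.] bb [ 379. -620.   11.] [117.  38.  27.]
scene [112. 360.] 302 med [ 387. -658.   15.] bb [ 383. -651.    9.] [117.  34.  26.]
scene [105. 370.] 304 med [ 396. -686.   17.] bb [ 396. -683.   16.] [98. 29. 17.]
scene [ 97. 380.] 420 med [ 400. -714.   17.] bb [ 392. -710.   11.] [117.  36.  27.]
scene [256. 388.] 198 med [ 736. -539.   24.] bb [ 750. -550.   14.] [111.  95.  32.]
red
scene [199. 297.] 926 med [ 453. -397.    8.] bb [ 468. -400.   38.] [175. 140.  79.]
blue
scene [216.  27.] 192
[... 1241 characters left out ...]
87 med [772.  97.  45.] bb [775.  92.  44.] [44. 26. 18.]
side [293. 216.] 268 med [645.  82.  17.] bb [646.  78.  15.] [67. 67. 25.]
side [161. 265.] 602 med [887. 396.  16.] bb [878. 395.  11.] [ 98. 158.  29.]
side [309. 297.] 163 med [446. 362.  73.] bb [447. 359.  70.] [30. 32. 17.]
red
blue
side [329. 253.] 96 med [463. 213.  73.] bb [464. 212.  74.] [27. 31. 13.]
green
yel
side [446. 104.] 104 med [ 410. -709.   18.] bb [ 398. -710.   17.] [92. 34. 14.]
side [444. 117.] 129 med [ 389. -618.   15.] bb [ 385. -616.   14.] [93. 26. 25.]
side [162. 265.] 484 med [886. 400.  16.] bb [869. 396.  12.] [ 81. 137.  27.]
side [309. 297.] 92 med [447. 362.  74.] bb [445. 361.  74.] [26. 27. 10.]
```

View pics/b.png

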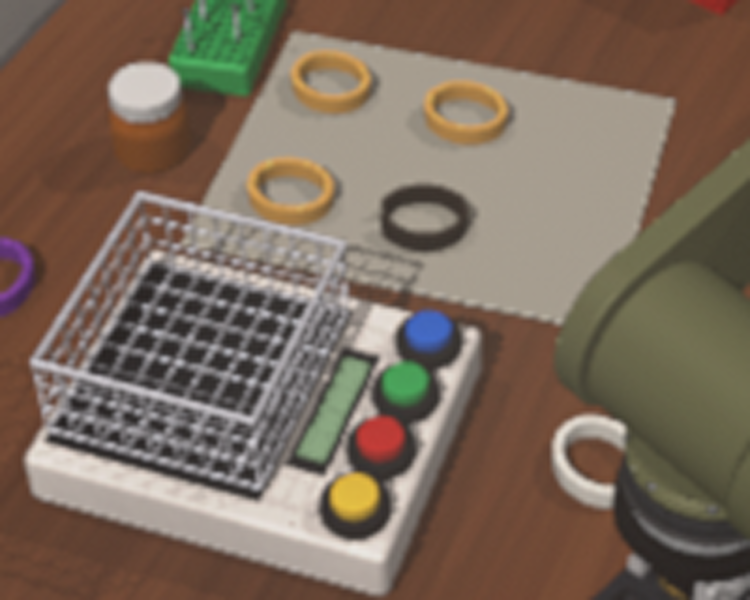

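View pics/a.png

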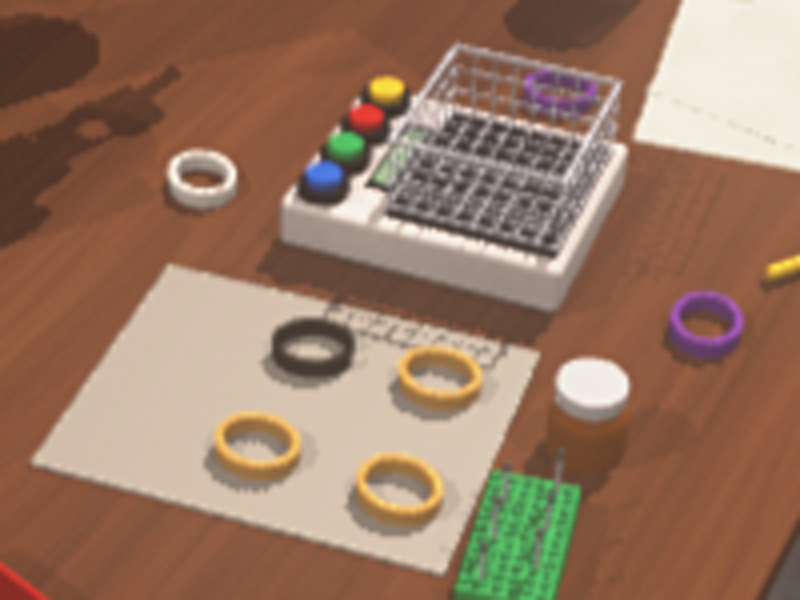

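The crops confirm three closed golden rings and one open dark ring, and the basket is empty. The keys run yellow, red, green, blue towards −y. I'll compute the move to the yellow key, plus the reject ring, the box and the basket.

```bash
cat >> h.py <<'E'
def go(x,y,z,ydir=None):
    """print tool-frame shift and turn about tool z to reach TCP xyz with finger line at ydir (rad, world)"""
    p,R=tool(); s=R.T@(np.array([x,y,z])-p); a=0
    if ydir is not None:
        t=R.T@[np.cos(ydir),np.sin(ydir),0]; a=np.arctan2(-t[0],t[1]); a=(a+np.pi/2)%np.pi-np.pi/2
    q=manip.read_state()["joints"]
    print("at",p.round(1),"shift",s.round(1),"turn",round(a,3),"q6",q[5].round(2),"rpy",Ro.from_matrix(R).as_euler("xyz").round(3))
E
python3 - <<'E'
from h import *
go(446.5,359.5,130, np.arctan2(.117,-.993)+np.pi/2)
print(onz("scene",[[168,291],[209,259],[246,291],[207,327]],70).round())
y=np.array([446.5,359.5]);b=np.array([464,211.5]);d=(b-y)/np.linalg.norm(b-y);n=np.array([-d[1],d[0]])
print("basket",(y+b)/2+141*n, "yaw",np.arctan2(n[1],n[0]),"red",y+50*d,"green",y+100*d)
print("rim pix",onz("scene",[[458+0,0]],128)[:0])
E
```

```text
at [188.4 516.4 167.7] shift [-296.3  -58.9   37.7] turn -0.233 q6 -0.07 rpy [-3.141 -0.     2.792]
[[ 400. -452.   70.]
 [ 419. -303.   70.]
 [ 580. -349.   70.]
 [ 564. -493.   70.]]
basket [595.27452385 302.05695383] yaw 0.11769674920313448 red [452.37126022 309.84591353] green [458.24252045 260.19182706]
rim pix []
```

```bash
python3 -m crank '[[0,-40,-8,0,0,0,-0.1],[0,-85,-16,0,0,0,-0.233],[0,-130,-26,10,0,0,-0.233],[0,-175,-35,20,0,0,-0.233],[0,-220,-44,30,0,0,-0.233],[0,-260,-52,37.5,0,0,-0.233],[0,-296,-59,37.5,0,0,-0.233],[0,-296,-59,37.5,0,0,-0.233],[0,-296,-59,37.5,0,0,-0.233],[0,-296,-59,37.5,0,0,-0.233]]' ; python3 - <<'E'
from h import *
go(446.5,359.5,78, np.arctan2(.117,-.993)+np.pi/2)
p,d=optics.camera("side"); cv2.imwrite("pics/s1.png",cv2.resize(p[200:340,230:390,::-1],(640,560),interpolation=2))
p,d=optics.camera("wrist"); cv2.imwrite("pics/w1.png",p[:,:,::-1])
c=optics.calibration("wrist");print(c["camera_matrix"].round(),(-c["R"].T@c["t"]).round())
print(onz("scene",[[460/4+230,45/4+130],[620/4+230,82/4+130]],128).round())
E
```

```text
clock: 1.1
eef_pos: [445.5, 360.3, 130.5]
eef_rot: [-3.141, -0.0, 3.026]
wrist_force: [-0.5, 0.3, 0.2]
finger_gap: 17.4
finger_force: 0.0
at [445.5 360.3 130.5] shift [-1.1 -0.7 52.5] turn 0.001 q6 -0.84 rpy [-3.141 -0.     3.026]
[[310.   0. 315.]
 [  0. 310. 205.]
 [  0.   0.   1.]] [365. 370. 347.]
[[512. 376. 128.]
 [662. 391. 128.]]
```

View pics/w1.png

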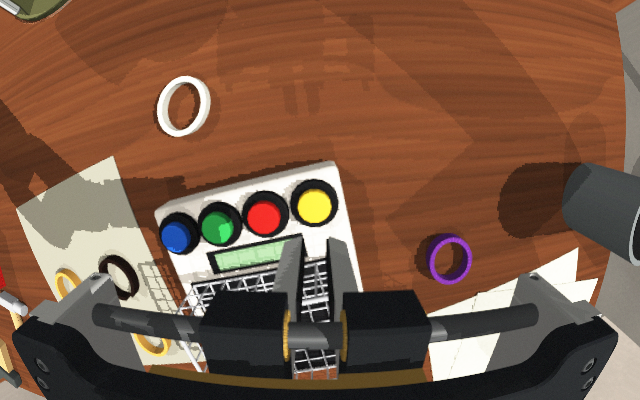

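The wrist view shows yellow at (315,202), red at (265,216), green at (220,222) and blue at (178,234). The fingers are still closing. I'll check the key position from this camera.

```bash
python3 - <<'E'
from h import *
print(onz("wrist",[[315,202],[265,216],[220,222],[178,234]],72).round(1))
E
python3 -m crank '[[0,-1,-1,20,0,0,0],[0,-1,-1,40,0,0,0],[0,-1,-1,54,0,0,0],[0,-1,-1,54,0,0,0]]'
```

```text
[[442.3 361.8  72. ]
 [450.5 313.4  72. ]
 [451.7 267.9  72. ]
 [459.9 218.8  72. ]]
clock: 1.6
eef_pos: [446.0, 358.6, 75.0]
eef_rot: [-3.14, -0.002, 3.026]
wrist_force: [1.2, 1.0, 0.5]
finger_gap: 0.4
finger_force: 0.0
```

```bash
python3 -m crank '[[0,0,0,4,0,0,0],[0,0,0,7,0,0,0],[0,0,0,9,0,0,0],[0,0,0,10,0,0,0],[0,0,0,10.5,0,0,0],[0,0,0,10.5,0,0,0]]'
```

```text
clock: 2.2
eef_pos: [447.3, 358.7, 66.2]
eef_rot: [3.142, 0.0, 3.025]
wrist_force: [-0.5, 0.0, 0.6]
finger_gap: -0.0
finger_force: 0.0
```

```bash
python3 -m crank '[[0,0,0,1,0,0,0],[0,0,0,1.5,0,0,0],[0,0,0,1.5,0,0,0]]'; python3 - <<'E'
from h import *
print(manip.read_state()["wrist_force"])
p,d=optics.camera("side"); cv2.imwrite("pics/s2.png",cv2.resize(p[230:330,260:360,::-1],(600,600),interpolation=2))
E
```

```text
clock: 2.5
eef_pos: [447.2, 358.7, 64.6]
eef_rot: [-3.141, -0.0, 3.025]
wrist_force: [0.4, 0.0, -0.8]
finger_gap: 0.4
finger_force: 0.0
[ 0.44826942  0.02755918 -0.80409363]
```

View pics/s2.png

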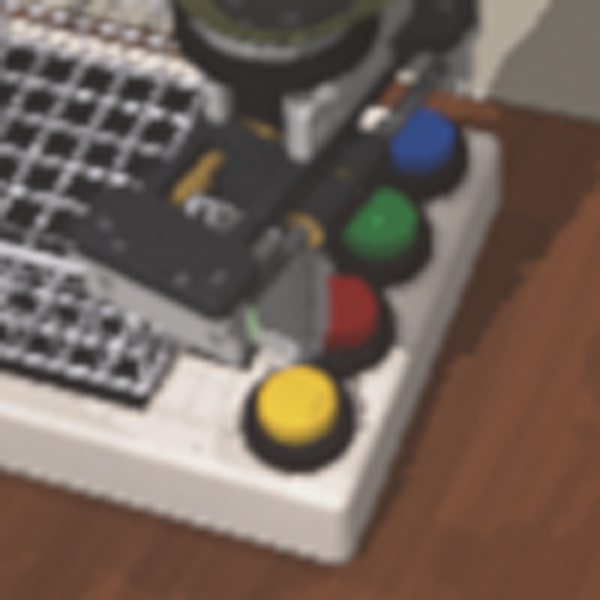

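```bash
python3 - <<'E'
from h import *
p,R=tool(); print(p,R.round(3))
for n in("side","scene"):
    c=optics.calibration(n);x=c["R"]@p+c["t"];u=c["camera_matrix"]@x;print(n,u[:2]/u[2])
c=optics.calibration("wrist");x=c["R"]@p+c["t"];print("wrist tcp in cam",x, "cam axis",c["R"][2], "cam pos tool frame", R.T@(-c["R"].T@c["t"]-p))
th=np.arctan2(np.hypot(x[0],x[1]),x[2]);print(th*310*x[:2]/np.hypot(*x[:2])+c["camera_matrix"][:2,2])
pic,d=optics.camera("wrist");cv2.imwrite("pics/w2.png",pic[:,:,::-1])
print(manip.read_state()["joints"])
E
```

```text
[447.20460315 358.69342703  64.61984293] [[-0.993  0.116 -0.   ]
 [ 0.116  0.993 -0.   ]
 [ 0.    -0.    -1.   ]]
side [309.07315488 297.55123298]
scene [326.65369195 153.29344418]
wrist tcp in cam [ -0.67537056  17.07896131 229.86385909] cam axis [ 0.27963226 -0.03273512 -0.95954896] cam pos tool frame [  81.11788297    0.64056671 -215.75221783]
[313.84603741 227.8595645 ]
[ 6.12133200e-01  4.53922981e-01  1.56268643e+00 -2.95669115e-05
  1.12500610e+00 -8.41913590e-01]
```

View pics/w2.png

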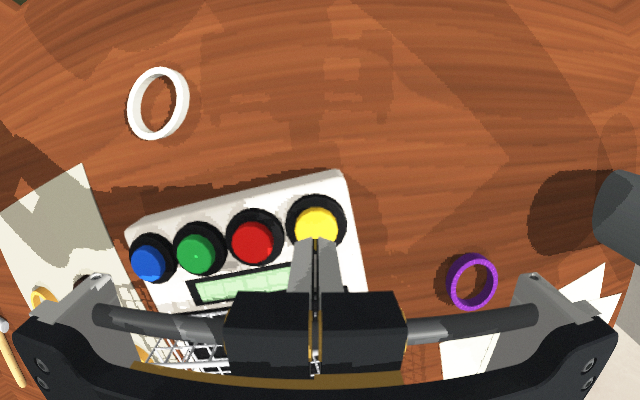

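The wrist view shows the fingertip at (316,240), short of where the TCP should project (314,228), and there is no contact force. I'll check the real tip with depth.

```bash
python3 - <<'E'
from h import *
p,R=tool()
pic,d=optics.camera("wrist")
for r in range(200,290,6):
    q=bydepth("wrist",[[309,r],[322,r]],[d[r,309],d[r,322]]); print(r,q.round(0).tolist(),pic[r,309])
ps,ds=optics.camera("side")
for r in range(280,304,2): print(r,[bydepth("side",[[c,r]],[ds[r,c]])[0].round().tolist() for c in(305,309,313)])
E
```

```text
200 [[427.0, 357.0, 60.0], [428.0, 367.0, 61.0]] [35 37 39]
206 [[431.0, 357.0, 62.0], [432.0, 367.0, 62.0]] [36 38 38]
212 [[433.0, 357.0, 69.0], [434.0, 366.0, 70.0]] [240 213  57]
218 [[437.0, 356.0, 71.0], [438.0, 366.0, 71.0]] [255 250  79]
224 [[442.0, 356.0, 70.0], [442.0, 365.0, 72.0]] [255 254  92]
230 [[446.0, 355.0, 71.0], [447.0, 365.0, 71.0]] [255 253  92]
236 [[439.0, 357.0, 102.0], [452.0, 364.0, 71.0]] [253 244 104]
242 [[438.0, 357.0, 112.0], [440.0, 365.0, 111.0]] [146 147 140]
248 [[439.0, 357.0, 120.0], [440.0, 364.0, 119.0]] [146 145 139]
254 [[438.0, 357.0, 128.0], [439.0, 364.0, 128.0]] [146 147 139]
260 [[439.0, 357.0, 135.0], [440.0, 364.0, 135.0]] [148 147 140]
266 [[439.0, 357.0, 142.0], [439.0, 364.0, 142.0]] [145 144 138]
272 [[439.0, 358.0, 148.0], [439.0, 364.0, 148.0]] [118 120 114]
278 [[439.0, 358.0, 153.0], [439.0, 364.0, 154.0]] [119 119 115]
284 [[439.0, 358.0, 159.0], [439.0, 364.0, 160.0]] [121 123 117]
280 [[448.0, 372.0, 146.0], [440.0, 368.0, 146.0], [438.0, 352.0, 129.0]]
282 [[449.0, 370.0, 136.0], [440.0, 368.0, 139.0], [439.0, 350.0, 119.0]]
284 [[450.0, 369.0, 127.0], [440.0, 368.0, 131.0], [438.0, 352.0, 114.0]]
286 [[450.0, 370.0, 121.0], [441.0, 367.0, 123.0], [453.0, 325.0, 68.0]]
288 [[450.0, 372.0, 116.0], [442.0, 367.0, 114.0], [452.0, 328.0, 63.0]]
290 [[473.0, 332.0, 49.0], [462.0, 331.0, 53.0], [449.0, 334.0, 65.0]]
292 [[461.0, 354.0, 73.0], [451.0, 351.0, 76.0], [443.0, 345.0, 73.0]]
294 [[457.0, 360.0, 74.0], [450.0, 354.0, 72.0], [440.0, 352.0, 75.0]]
296 [[455.0, 365.0, 74.0], [447.0, 359.0, 71.0], [439.0, 354.0, 70.0]]
298 [[452.0, 369.0, 73.0], [443.0, 366.0, 74.0], [434.0, 364.0, 76.0]]
300 [[449.0, 375.0, 74.0], [442.0, 369.0, 71.0], [433.0, 366.0, 71.0]]
302 [[451.0, 373.0, 62.0], [440.0, 373.0, 69.0], [434.0, 364.0, 60.0]]
```

Both cameras' depth puts the real fingertip at z≈108 while the TCP reads 64.6, and the key is still up. So the fingers end about 43 mm short of the reported TCP. I'll descend by contact force.

```bash
python3 -m crank '[[0,0,0,10,0,0,0],[0,0,0,20,0,0,0],[0,0,0,26,0,0,0],[0,0,0,26,0,0,0]]'; python3 - <<'E'
from h import *
pic,d=optics.camera("wrist")
for r in range(206,290,6):
    q=bydepth("wrist",[[309,r],[322,r]],[d[r,309],d[r,322]]); print(r,q.round(0).tolist(),pic[r,309])
print(manip.read_state()["wrist_force"])
E
```

```text
clock: 3.1
eef_pos: [446.6, 358.3, 37.2]
eef_rot: [-3.14, -0.002, 3.025]
wrist_force: [-0.1, 0.1, 0.4]
finger_gap: 0.4
finger_force: 0.0
206 [[425.0, 358.0, 55.0], [426.0, 367.0, 55.0]] [21 21 21]
212 [[427.0, 358.0, 62.0], [428.0, 366.0, 62.0]] [33 34 36]
218 [[431.0, 357.0, 63.0], [432.0, 366.0, 62.0]] [36 36 37]
224 [[432.0, 357.0, 70.0], [433.0, 365.0, 70.0]] [187 152  37]
230 [[435.0, 357.0, 72.0], [437.0, 365.0, 71.0]] [255 251  81]
236 [[438.0, 357.0, 75.0], [441.0, 365.0, 71.0]] [201 175  81]
242 [[438.0, 357.0, 85.0], [439.0, 364.0, 84.0]] [151 151 147]
248 [[439.0, 357.0, 92.0], [439.0, 364.0, 94.0]] [150 150 147]
254 [[438.0, 357.0, 101.0], [439.0, 364.0, 101.0]] [148 148 144]
260 [[438.0, 357.0, 109.0], [439.0, 364.0, 109.0]] [149 148 145]
266 [[438.0, 357.0, 115.0], [439.0, 364.0, 115.0]] [150 150 147]
272 [[438.0, 357.0, 122.0], [439.0, 364.0, 121.0]] [150 148 145]
278 [[438.0, 358.0, 127.0], [439.0, 364.0, 128.0]] [149 147 145]
284 [[439.0, 358.0, 132.0], [440.0, 363.0, 132.0]] [149 150 145]
[-0.14575717 -0.73229211  0.30839074]
```

```bash
python3 -m crank '[[0,0,0,3,0,0,0],[0,0,0,6,0,0,0],[0,0,0,8,0,0,0],[0,0,0,8,0,0,0]]';python3 -m crank '[[0,0,0,2,0,0,0],[0,0,0,2,0,0,0]]';python3 -m crank '[[0,0,0,1.5,0,0,0],[0,0,0,1.5,0,0,0]]'
```

```text
clock: 3.55
eef_pos: [447.5, 358.9, 30.8]
eef_rot: [3.141, 0.001, 3.025]
wrist_force: [0.0, -0.3, 3.6]
finger_gap: 0.2
finger_force: 1.9
clock: 3.75
eef_pos: [447.5, 358.9, 29.0]
eef_rot: [3.141, 0.001, 3.025]
wrist_force: [0.7, -0.2, 5.4]
finger_gap: 0.4
finger_force: 2.4
clock: 3.95
eef_pos: [447.6, 359.0, 28.7]
eef_rot: [3.141, 0.001, 3.025]
wrist_force: [-4.9, -3.9, 17.6]
finger_gap: 0.5
finger_force: 9.0
```

The yellow key is fully down at 17 N, which puts the fingertips about 37 mm behind the reported TCP. I'll lift and look at the mat from above.

```bash
python3 -m crank '[[0,0,0,-20,0,0,0],[0,0,0,-60,0,0,0],[0,0,0,-105,0,0,0],[0,0,0,-150,0,0,0],[0,0,0,-170,0,0,0]]'; python3 - <<'E'
from h import *
go(590,0,200)
E
```

```text
clock: 4.45
eef_pos: [447.9, 359.2, 201.2]
eef_rot: [3.139, 0.003, 3.025]
wrist_force: [-0.5, 0.7, 0.2]
finger_gap: 0.7
finger_force: 0.0
at [447.9 359.2 201.2] shift [-183.  -340.2    0.8] turn 0 q6 -0.84 rpy [3.139e+00 3.000e-03 3.025e+00]
```

```bash
python3 -m crank '[[0,-20,-40,0,0,0,0],[20,-40,-80,0,0,0,0],[40,-62,-120,0,0,0,0],[60,-85,-160,0,0,0,0],[100,-108,-200,0,0,0,0],[100,-130,-240,0,0,0,0],[100,-150,-280,0,0,0,0],[100,-170,-320,0,0,0,0],[100,-183,-340,0,0,0,0],[100,-183,-340,0,0,0,0]]'; python3 -m crank '[[100,0,0,0,0,0,0],[100,0,0,0,0,0,0]]'; cat >> h.py <<'E'
def rings():
    "wrist picture: gold and dark ring ellipses on the plane z=19 -> centre, long axis angle"
    c=optics.calibration("wrist"); p,d=optics.camera("wrist"); im=p[:,:,::-1].copy(); cv2.imwrite("pics/w_last.png",im)
    hsv=cv2.cvtColor(im,cv2.COLOR_BGR2HSV)
    for nm,lo,hi in (("gold",(12,120,90),(28,255,255)),("dark",(0,0,0),(180,255,75))):
        m=cv2.inRange(hsv,lo,hi); v,u=np.where((m>0)&(d>0)); P=bydepth("wrist",np.c_[u,v],d[v,u],c)
        k=(abs(P[:,2]-18)<5)&(P[:,0]>490)&(P[:,0]<740)&(abs(P[:,1])<180); P=P[k]
        g=np.zeros((400,400),np.uint8); g[((P[:,1]+200)).astype(int),(P[:,0]-400).astype(int)]=255
        g=cv2.morphologyEx(g,cv2.MORPH_CLOSE,np.ones((5,5)))
        for ct in cv2.findContours(g,cv2.RETR_EXTERNAL,cv2.CHAIN_APPROX_NONE)[0]:
            if len(ct)<40: continue
            (x,y),(w,h),a=cv2.fitEllipse(cv2.convexHull(ct)); Q=P[(abs(P[:,0]-x-400)<45)&(abs(P[:,1]-y+200)<45)]
            print(nm,"c",round(x+400),round(y-200),"axes",round(w),round(h),"long axis deg",round((a+90)%180),"z",np.percentile(Q[:,2],90).round())
E
python3 -c "
from h import *
rings(); go(590,0,200)"
```

```text
clock: 5.45
eef_pos: [589.7, -3.0, 196.3]
eef_rot: [-3.141, -0.001, 3.021]
wrist_force: [0.6, -0.0, -0.4]
finger_gap: 69.3
finger_force: 0.0
clock: 5.65
eef_pos: [589.0, 0.7, 197.0]
eef_rot: [3.142, -0.0, 3.026]
wrist_force: [-0.2, 0.5, 0.6]
finger_gap: 84.8
finger_force: 0.0
gold c 647 78 axes 59 70 long axis deg 3 z 19.0
gold c 679 -53 axes 60 70 long axis deg 168 z 19.0
gold c 560 -65 axes 60 69 long axis deg 172 z 19.0
dark c 539 60 axes 59 68 long axis deg 26 z 19.0
at [589.    0.8 197.2] shift [-1.  -0.7 -2.8] turn 0 q6 -1.52 rpy [ 3.142 -0.     3.026]
```

View pics/w_last.png

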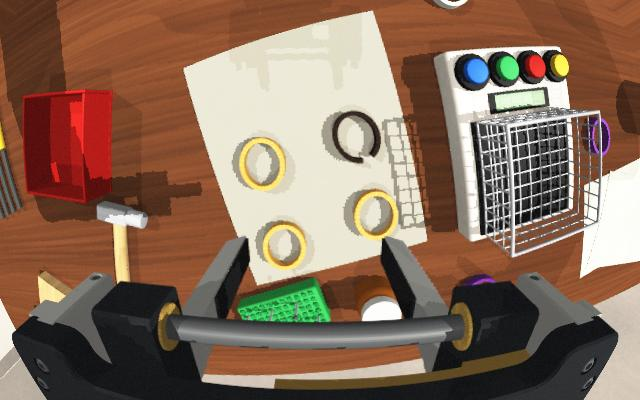

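The picture shows golds at (262,163), (377,214) and (284,246), and the reject at (356,136) with its gap lower right. The bur stand is at (285,300) and the jar at (380,305). Before the first grasp I'll measure the open fingertips and the bur and jar edges.

```bash
python3 - <<'E'
from h import *
c=optics.calibration("wrist"); p,d=optics.camera("wrist"); im=p[:,:,::-1].copy()
for r in range(236,262,4):
  print(r,[ (bydepth("wrist",[[u,r]],[d[r,u]],c)[0].round().tolist()) for u in (235,242,392,398)])
ps,ds=optics.camera("scene"); cs=optics.calibration("scene")
h=cv2.cvtColor(ps[:,:,::-1].copy(),cv2.COLOR_BGR2HSV)
v,u=np.mgrid[240:300,335:395]; v=v.ravel();u=u.ravel(); P=bydepth("scene",np.c_[u,v],ds[v,u],cs)
k=(P[:,2]>22)&(P[:,2]<95)&(h[v,u,0]>45)&(h[v,u,0]<85); Q=P[k]; print("bur",Q.min(0).round(),Q.max(0).round())
k=(P[:,2]>40)&(P[:,2]<95)&(P[:,1]<0);Q=P[k]; print("tall",Q.min(0).round(),Q.max(0).round(),len(Q))
q=onz("scene",[[378,228]],70);print("jar top",q.round())
go(647,78,100,np.radians(93))
E
```

```text
236 [[663.0, -125.0, -0.0], [576.0, -43.0, 234.0], [688.0, 103.0, 3.0], [689.0, 113.0, 2.0]]
240 [[575.0, -46.0, 241.0], [577.0, -43.0, 238.0], [586.0, 49.0, 242.0], [587.0, 53.0, 242.0]]
244 [[576.0, -45.0, 247.0], [578.0, -42.0, 242.0], [586.0, 48.0, 247.0], [587.0, 52.0, 247.0]]
248 [[576.0, -44.0, 252.0], [580.0, -42.0, 244.0], [588.0, 48.0, 250.0], [586.0, 50.0, 254.0]]
252 [[577.0, -43.0, 255.0], [583.0, -43.0, 243.0], [588.0, 46.0, 255.0], [586.0, 49.0, 259.0]]
256 [[578.0, -42.0, 260.0], [585.0, -43.0, 244.0], [590.0, 46.0, 255.0], [587.0, 48.0, 261.0]]
260 [[580.0, -43.0, 259.0], [587.0, -43.0, 246.0], [592.0, 46.0, 256.0], [587.0, 47.0, 267.0]]
bur [ 740. -144.   22.] [835.  -1.  78.]
tall [ 752. -138.   40.] [824. -14.  78.] 91
jar top [[785.  61.  70.]]
at [589.2   0.7 197.3] shift [-48.5  83.5  97.3] turn -0.168 q6 -1.52 rpy [3.142 0.    3.026]
```

```bash
python3 -m crank '[[100,-24,42,20,0,0,-0.1],[100,-48.5,83.5,50,0,0,-0.168],[100,-48.5,83.5,95,0,0,-0.168],[100,-48.5,83.5,140,0,0,-0.168],[100,-48.5,83.5,180,0,0,-0.168],[100,-48.5,83.5,205,0,0,-0.168],[100,-48.5,83.5,218,0,0,-0.168],[100,-48.5,83.5,218,0,0,-0.168]]' 15; python3 -c "
from h import *
go(647,78,-31,np.radians(93))"
```

```text
clock: 6.6
eef_pos: [646.5, 77.3, -22.1]
eef_rot: [-3.142, -0.002, -3.09]
wrist_force: [-0.3, -0.4, -0.0]
finger_gap: 93.9
finger_force: 0.0
at [646.5  77.3 -22.1] shift [-0.6  0.7  8.9] turn -0.001 q6 -1.56 rpy [-3.142e+00 -2.000e-03 -3.090e+00]
```

```bash
python3 -m crank '[[100,-0.5,0.5,4,0,0,0],[100,-0.5,0.5,9,0,0,0],[30,-0.5,0.5,9,0,0,0],[30,-0.5,0.5,9,0,0,0],[30,-0.5,0.5,9,0,0,0],[30,-0.5,0.5,9,0,0,0],[30,-0.5,0.5,9,0,0,0],[30,-0.5,0.5,9,0,0,0]]' 20
```

```text
clock: 7.4
eef_pos: [647.8, 77.5, -29.7]
eef_rot: [3.142, 0.0, -3.09]
wrist_force: [-1.0, 0.3, 1.5]
finger_gap: 58.0
finger_force: 19.9
```

```bash
python3 -m crank '[[30,0,0,-10,0,0,0],[30,0,0,-40,0,0,0],[30,0,0,-80,0,0,0],[30,0,0,-120,0,0,0],[30,0,0,-160,0,0,0],[30,0,0,-160,0,0,0]]'; python3 -c "
from h import *
go(595,302,130,np.radians(96.7))"
```

```text
clock: 8.0
eef_pos: [650.1, 77.7, 137.3]
eef_rot: [3.141, 0.01, -3.09]
wrist_force: [-0.1, 0.8, -0.4]
finger_gap: 57.8
finger_force: 19.9
at [650.1  77.7 137.3] shift [ 43.6 226.9   6.9] turn -0.066 q6 -1.56 rpy [ 3.141  0.01  -3.09 ]
```

```bash
python3 -m crank '[[30,9,45,0,0,0,0],[30,18,90,0,0,0,0],[30,27,135,0,0,0,0],[30,36,180,0,0,0,-0.03],[30,43.6,227,0,0,0,-0.066],[30,43.6,227,5,0,0,-0.066],[30,43.6,227,5,0,0,-0.066]]'; python3 -c "
from h import *
go(595,302,44,np.radians(96.7))
p,d=optics.camera('wrist');cv2.imwrite('pics/w4.png',p[:,:,::-1])"
```

```text
clock: 8.7
eef_pos: [591.7, 302.6, 124.0]
eef_rot: [-3.141, -0.002, -3.023]
wrist_force: [-0.2, -1.1, 0.2]
finger_gap: 58.0
finger_force: 19.9
at [591.7 302.6 124. ] shift [-3.4 -0.9 80. ] turn 0.002 q6 -1.27 rpy [-3.141e+00 -2.000e-03 -3.023e+00]
```

View pics/w4.png

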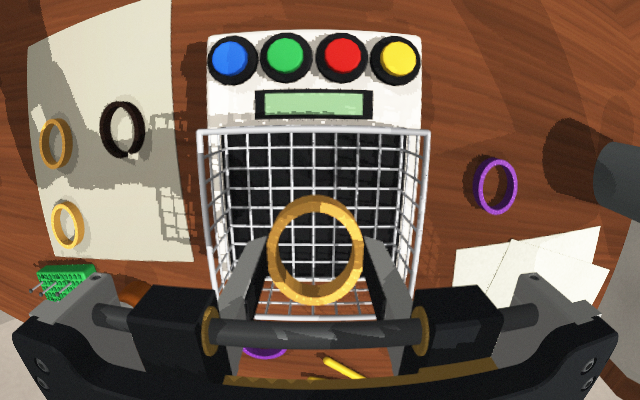

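The ring is held centred over the basket at about (315,250), and the basket rim spans (200–430,130) at the front. I'll lower and release.

```bash
python3 -m crank '[[30,-3,-1,35,0,0,0],[30,-3,-1,65,0,0,0],[30,-3,-1,80,0,0,0],[30,-3,-1,80,0,0,0],[82,-3,-1,80,0,0,0],[82,-3,-1,80,0,0,0],[82,-3,-1,80,0,0,0],[82,-3,-1,60,0,0,0],[82,-3,-1,20,0,0,0],[82,-3,-1,-25,0,0,0]]'; python3 -c "
from h import *
go(679,-53,150,np.radians(78))"
```

```text
clock: 9.75
eef_pos: [595.1, 301.1, 151.3]
eef_rot: [-3.141, -0.001, -3.024]
wrist_force: [0.3, -0.2, 0.3]
finger_gap: 77.2
finger_force: 0.0
at [595.1 301.1 151.3] shift [ -41.9 -361.5    1.4] turn 0.327 q6 -1.27 rpy [-3.141e+00 -1.000e-03 -3.024e+00]
```

```bash
python3 -m crank '[[100,-5,-45,-20,0,0,0.1],[100,-10,-90,-30,0,0,0.2],[100,-16,-135,-30,0,0,0.327],[100,-21,-180,-30,0,0,0.327],[100,-26,-225,-30,0,0,0.327],[100,-31,-270,-30,0,0,0.327],[100,-37,-315,-30,0,0,0.327],[100,-42,-361,-30,0,0,0.327],[100,-42,-361,-30,0,0,0.327],[100,-42,-361,-30,0,0,0.327]]'; python3 -c "
from h import *
rings()
go(679,-53,-31,np.radians(78))"
```

```text
clock: 10.75
eef_pos: [679.6, -53.0, 180.6]
eef_rot: [3.141, 0.001, 2.93]
wrist_force: [-0.5, -0.3, 0.1]
finger_gap: 93.8
finger_force: 0.0
gold c 679 -54 axes 59 70 long axis deg 168 z 19.0
gold c 561 -66 axes 60 69 long axis deg 180 z 19.0
dark c 540 60 axes 60 68 long axis deg 18 z 19.0
at [679.6 -51.8 180.6] shift [  0.4  -1.3 211.6] turn -0.0 q6 -1.49 rpy [3.141e+00 1.000e-03 2.932e+00]
```

```bash
python3 -m crank '[[100,0,-1,45,0,0,0],[100,0,-1,90,0,0,0],[100,0,-1,130,0,0,0],[100,0,-1,165,0,0,0],[100,0,-1,190,0,0,0],[100,0,-1,200,0,0,0],[100,0,-1,207,0,0,0],[100,0,-1,211,0,0,0],[30,0,-1,211,0,0,0],[30,0,-1,211,0,0,0]]'; python3 -m crank '[[30,0,0,0,0,0,0],[30,0,0,0,0,0,0],[30,0,0,0,0,0,0],[30,0,0,-15,0,0,0],[30,0,0,-45,0,0,0],[30,0,0,-85,0,0,0],[30,0,0,-125,0,0,0],[30,0,0,-165,0,0,0],[30,0,0,-165,0,0,0]]';  python3 -c "
from h import *
go(595,302,133,np.radians(96.7))"
```

```text
clock: 11.8
eef_pos: [680.0, -53.2, -29.7]
eef_rot: [3.141, 0.002, 2.932]
wrist_force: [0.7, -0.9, 0.2]
finger_gap: 81.2
finger_force: 0.0
clock: 12.7
eef_pos: [681.7, -53.6, 142.1]
eef_rot: [3.141, 0.01, 2.932]
wrist_force: [-0.3, 0.3, 0.5]
finger_gap: 57.9
finger_force: 20.0
at [681.7 -53.6 142.1] shift [158.9 329.7   7.7] turn -0.327 q6 -1.49 rpy [3.141 0.01  2.932]
```

```bash
python3 -m crank '[[30,20,41,0,0,0,0],[30,40,82,0,0,0,-0.1],[30,60,123,0,0,0,-0.2],[30,80,165,0,0,0,-0.327],[30,100,206,0,0,0,-0.327],[30,120,247,0,0,0,-0.327],[30,140,288,0,0,0,-0.327],[30,159,330,0,0,0,-0.327],[30,159,330,0,0,0,-0.327],[30,159,330,0,0,0,-0.327]]'; python3 -c "
from h import *
go(595,302,46,np.radians(96.7))"
```

```text
clock: 13.7
eef_pos: [592.2, 303.2, 134.3]
eef_rot: [-3.141, -0.0, -3.023]
wrist_force: [-0.1, 0.5, -1.2]
finger_gap: 57.6
finger_force: 20.0
at [592.2 303.2 134.3] shift [-2.7 -1.5 88.3] turn 0.002 q6 -1.27 rpy [-3.141 -0.    -3.023]
```

```bash
python3 -m crank '[[30,-3,-1,40,0,0,0],[30,-3,-1,70,0,0,0],[30,-3,-1,86,0,0,0],[30,-3,-1,86,0,0,0],[82,-3,-1,86,0,0,0],[82,-3,-1,86,0,0,0],[82,-3,-1,86,0,0,0],[82,-3,-1,60,0,0,0],[82,-3,-1,20,0,0,0],[82,-3,-1,-25,0,0,0]]'; python3 -c "
from h import *
go(561,-66,190,np.radians(86))"
```

```text
clock: 14.7
eef_pos: [595.3, 301.8, 160.6]
eef_rot: [-3.141, -0.001, -3.024]
wrist_force: [-0.0, -0.2, 1.0]
finger_gap: 77.3
finger_force: 0.0
at [595.3 301.8 160.6] shift [  77.1 -361.3  -29.3] turn 0.187 q6 -1.27 rpy [-3.141e+00 -1.000e-03 -3.024e+00]
```

```bash
python3 -m crank '[[100,9,-44,-20,0,0,0.1],[100,19,-88,-30,0,0,0.187],[100,28,-133,-30,0,0,0.187],[100,38,-178,-30,0,0,0.187],[100,47,-223,-30,0,0,0.187],[100,57,-268,-30,0,0,0.187],[100,66,-313,-30,0,0,0.187],[100,77,-361,-30,0,0,0.187],[100,77,-361,-30,0,0,0.187],[100,77,-361,-30,0,0,0.187]]'; python3 -c "
from h import *
rings()
go(561,-66,-31,np.radians(86))"
```

```text
clock: 15.7
eef_pos: [561.5, -66.2, 189.9]
eef_rot: [3.142, 0.001, 3.07]
wrist_force: [-0.7, 0.2, -0.1]
finger_gap: 94.0
finger_force: 0.0
gold c 587 -75 axes 59 70 long axis deg 175 z 19.0
dark c 539 59 axes 59 69 long axis deg 27 z 19.0
at [561.6 -65.2 189.8] shift [  0.7  -0.8 220.8] turn -0.0 q6 -1.68 rpy [3.142e+00 1.000e-03 3.072e+00]
```

The last gold ring has been knocked to (587,−75), so I'll adjust.

```bash
python3 -m crank '[[100,-26,-8,40,0,0,0],[100,-26,-8,85,0,0,0],[100,-26,-8,125,0,0,0],[100,-26,-8,165,0,0,0],[100,-26,-8,195,0,0,0],[100,-26,-8,208,0,0,0],[100,-26,-8,216,0,0,0],[100,-26,-8,220,0,0,0],[30,-26,-8,220,0,0,0],[30,-26,-8,220,0,0,0]]'; python3 -m crank '[[30,0,0,0,0,0,0],[30,0,0,0,0,0,0],[30,0,0,0,0,0,0],[30,0,0,-15,0,0,0],[30,0,0,-45,0,0,0],[30,0,0,-85,0,0,0],[30,0,0,-125,0,0,0],[30,0,0,-170,0,0,0],[30,0,0,-170,0,0,0]]';  python3 -c "
from h import *
go(595,302,133,np.radians(96.7))"
```

```text
clock: 16.75
eef_pos: [587.5, -75.4, -29.7]
eef_rot: [-3.141, 0.002, 3.072]
wrist_force: [1.3, 1.0, -0.1]
finger_gap: 81.2
finger_force: 0.0
clock: 17.65
eef_pos: [589.3, -75.8, 146.8]
eef_rot: [-3.14, 0.01, 3.072]
wrist_force: [0.4, 0.3, -1.1]
finger_gap: 57.9
finger_force: 20.0
at [589.3 -75.8 146.8] shift [ 20.8 377.3  13.1] turn -0.187 q6 -1.69 rpy [-3.14   0.01   3.072]
```

```bash
python3 -m crank '[[30,2,43,0,0,0,0],[30,4,86,0,0,0,-0.05],[30,7,130,0,0,0,-0.1],[30,9,174,0,0,0,-0.187],[30,12,218,0,0,0,-0.187],[30,15,262,0,0,0,-0.187],[30,18,306,0,0,0,-0.187],[30,21,350,0,0,0,-0.187],[30,21,377,0,0,0,-0.187],[30,21,377,0,0,0,-0.187]]'; python3 -c "
from h import *
go(595,302,58,np.radians(96.7))
p,d=optics.camera('wrist');cv2.imwrite('pics/w5.png',p[:,:,::-1])"
```

```text
clock: 18.65
eef_pos: [591.2, 305.4, 138.9]
eef_rot: [3.141, -0.0, -3.021]
wrist_force: [0.0, -0.4, -0.3]
finger_gap: 58.2
finger_force: 20.0
at [591.2 305.4 138.9] shift [-3.4 -3.9 80.9] turn 0.004 q6 -1.27 rpy [ 3.141 -0.    -3.021]
```

View pics/w5.png

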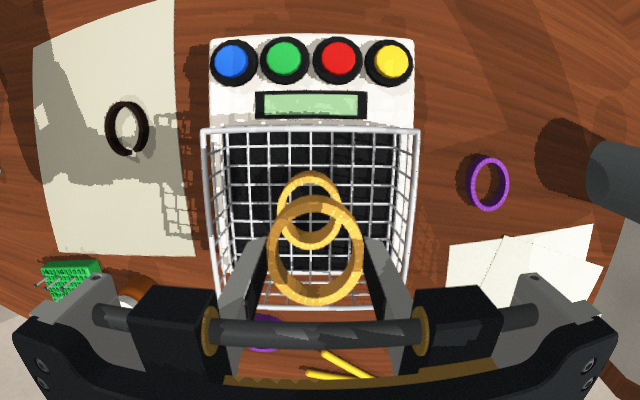

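The two rings are stacked at (310,210) and the third is held above them. I'll lower and release it on top.

```bash
python3 -m crank '[[30,-3,-3.5,40,0,0,0],[30,-3,-3.5,68,0,0,0],[30,-3,-3.5,79,0,0,0],[30,-3,-3.5,79,0,0,0],[82,-3,-3.5,79,0,0,0],[82,-3,-3.5,79,0,0,0],[82,-3,-3.5,79,0,0,0],[82,-3,-3.5,60,0,0,0],[82,-3,-3.5,20,0,0,0],[82,-3,-3.5,-30,0,0,0]]'; python3 -c "
from h import *
go(539,59,190,np.radians(117))"
```

```text
clock: 19.7
eef_pos: [594.8, 298.8, 169.5]
eef_rot: [-3.141, -0.003, -3.024]
wrist_force: [0.6, 0.5, 0.9]
finger_gap: 76.8
finger_force: 0.0
at [594.8 298.8 169.5] shift [  83.5 -231.6  -20.1] turn -0.354 q6 -1.28 rpy [-3.141e+00 -3.000e-03 -3.024e+00]
```

```bash
python3 -m crank '[[100,15,-42,-20,0,0,-0.1],[100,30,-84,-20,0,0,-0.2],[100,45,-126,-20,0,0,-0.354],[100,60,-168,-20,0,0,-0.354],[100,75,-210,-20,0,0,-0.354],[100,83.5,-231.6,-20,0,0,-0.354],[100,83.5,-231.6,-20,0,0,-0.354],[100,83.5,-231.6,-20,0,0,-0.354]]'; python3 -c "
from h import *
rings()
go(539,59,-31,np.radians(117))
p,d=optics.camera('side');cv2.imwrite('pics/s3.png',cv2.resize(p[165:325,215:415,::-1],(750,600),interpolation=2))"
```

```text
clock: 20.5
eef_pos: [540.0, 59.5, 189.9]
eef_rot: [-3.141, 0.001, -2.671]
wrist_force: [0.1, 0.3, 0.0]
finger_gap: 94.0
finger_force: 0.0
dark c 539 60 axes 58 70 long axis deg 24 z 19.0
at [540.   60.  189.6] shift [  1.5  -0.4 220.6] turn 0.0 q6 -2.0 rpy [-3.141e+00  1.000e-03 -2.670e+00]
```

View pics/s3.png

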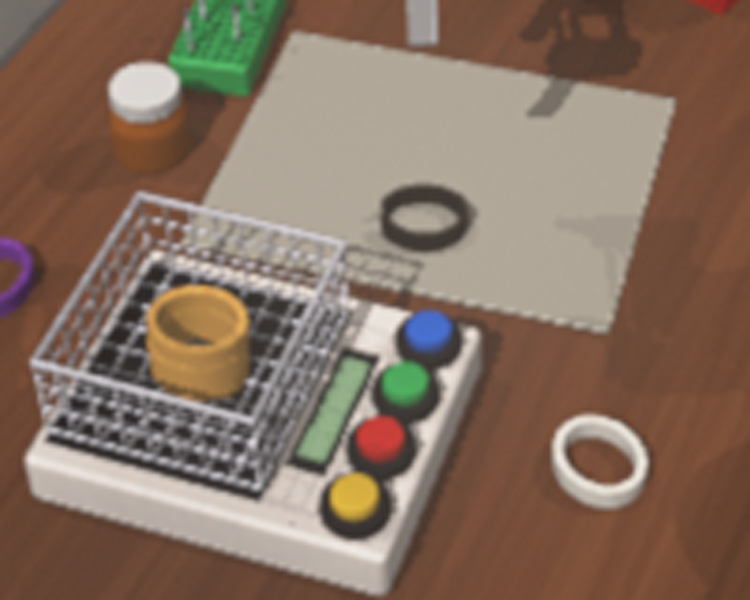

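All three golds are stacked neatly in the basket at (200,340). Now the reject.

```bash
python3 -m crank '[[100,1,0,45,0,0,0],[100,1,0,90,0,0,0],[100,1,0,130,0,0,0],[100,1,0,165,0,0,0],[100,1,0,195,0,0,0],[100,1,0,208,0,0,0],[100,1,0,216,0,0,0],[100,1,0,220,0,0,0],[30,1,0,220,0,0,0],[30,1,0,220,0,0,0]]'; python3 -m crank '[[30,0,0,0,0,0,0],[30,0,0,0,0,0,0],[30,0,0,0,0,0,0],[30,0,0,-15,0,0,0],[30,0,0,-45,0,0,0],[30,0,0,-85,0,0,0],[30,0,0,-125,0,0,0],[30,0,0,-150,0,0,0],[30,0,0,-150,0,0,0]]';  python3 -c "
from h import *
go(491,-399,110,np.radians(75)); print(manip.read_state()['joints'])"
```

```text
clock: 21.6
eef_pos: [539.5, 58.9, -29.8]
eef_rot: [-3.141, 0.002, -2.67]
wrist_force: [0.5, 0.5, -0.9]
finger_gap: 81.4
finger_force: 0.0
clock: 22.5
eef_pos: [540.5, 58.9, 123.8]
eef_rot: [-3.139, 0.006, -2.67]
wrist_force: [-0.3, -0.2, -1.8]
finger_gap: 58.8
finger_force: 20.0
at [540.5  58.9 123.8] shift [ 252.  -385.5   13.3] turn 0.733 q6 -2.0 rpy [-3.139  0.006 -2.67 ]
[ 4.12237688e-02  3.21464386e-01  1.59955705e+00 -6.78826799e-05
  1.21374798e+00 -2.00077420e+00]
```

```bash
python3 -m crank '[[30,25,-38,0,0,0,0.1],[30,50,-77,0,0,0,0.2],[30,76,-116,0,0,0,0.3],[30,101,-154,0,0,0,0.45],[30,126,-193,0,0,0,0.6],[30,151,-231,0,0,0,0.733],[30,176,-270,0,0,0,0.733],[30,202,-308,0,0,0,0.733],[30,227,-347,0,0,0,0.733],[30,252,-385,0,0,0,0.733]]'; python3 -m crank '[[30,0,0,0,0,0,0],[30,0,0,0,0,0,0]]'; python3 -c "
from h import *
go(491,-399,2,np.radians(75))
p,d=optics.camera('wrist');cv2.imwrite('pics/w6.png',p[:,:,::-1])"
```

```text
clock: 23.5
eef_pos: [488.1, -400.2, 118.4]
eef_rot: [3.141, -0.001, 2.88]
wrist_force: [1.0, 0.8, -0.3]
finger_gap: 58.8
finger_force: 20.0
clock: 23.7
eef_pos: [488.3, -398.7, 118.0]
eef_rot: [3.141, -0.002, 2.878]
wrist_force: [0.9, 0.5, -1.2]
finger_gap: 58.9
finger_force: 20.0
at [ 488.3 -398.7  118. ] shift [ -2.9   0.3 116. ] turn -0.002 q6 -2.05 rpy [ 3.141e+00 -2.000e-03  2.878e+00]
```

View pics/w6.png

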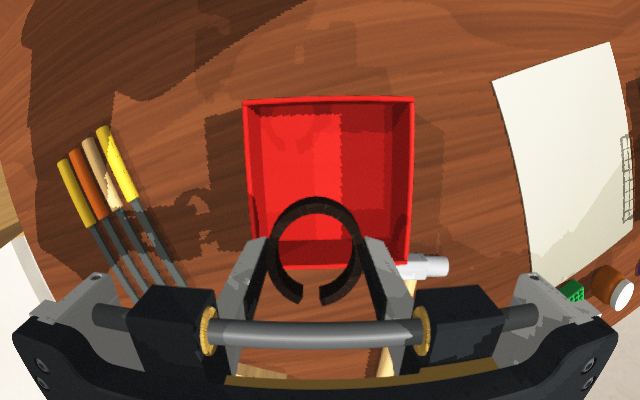

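The box rim corners are at (244,100), (413,98), (406,264) and (250,268). The ring is held with its gap down. I'll check that the ring is centred over the box.

```bash
python3 -c "
from h import *
q=onz('wrist',[[244,100],[413,98],[406,264],[250,268]],70);print(q.round(),q.mean(0).round())
go(*q.mean(0)[:2],2)"
```

```text
[[ 380. -430.   70.]
 [ 414. -289.   70.]
 [ 567. -325.   70.]
 [ 531. -474.   70.]] [ 473. -379.   70.]
at [ 488.7 -397.9  118.3] shift [ 19.8  13.7 116.4] turn 0 q6 -2.05 rpy [ 3.141e+00 -1.000e-03  2.880e+00]
```

```bash
python3 -m crank '[[30,18,13,0,0,0,0],[30,18,13,40,0,0,0],[30,18,13,80,0,0,0],[30,18,13,110,0,0,0],[30,18,13,114,0,0,0],[82,18,13,114,0,0,0],[82,18,13,114,0,0,0],[82,18,13,114,0,0,0],[82,18,13,80,0,0,0],[82,18,13,35,0,0,0]]'; python3 -m crank '[[50,0,0,-40,0,0,0],[20,0,0,-80,0,0,0],[0,0,0,-100,0,0,0],[0,0,0,-100,0,0,0]]'; python3 -c "
from h import *
go(464,213,160,np.radians(83.3))
p,d=optics.camera('wrist');cv2.imwrite('pics/w7.png',cv2.resize(p[50:300,180:480,::-1],(600,500)))"
```

```text
clock: 24.75
eef_pos: [474.4, -380.7, 84.6]
eef_rot: [3.14, -0.002, 2.88]
wrist_force: [0.3, -0.4, 0.4]
finger_gap: 76.8
finger_force: 0.0
clock: 25.15
eef_pos: [476.0, -382.2, 188.8]
eef_rot: [-3.138, 0.006, 2.88]
wrist_force: [0.1, 0.3, -0.0]
finger_gap: 48.3
finger_force: 0.0
at [ 476.  -382.2  188.8] shift [165.9 571.9  25.8] turn -0.145 q6 -2.05 rpy [-3.138  0.006  2.88 ]
```

View pics/w7.png

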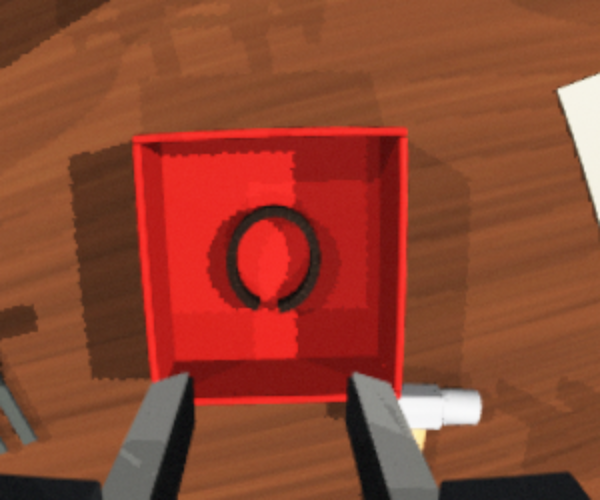

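The reject lies flat inside the box at (273,258). On to the blue key.

```bash
python3 -m crank '[[0,13,45,0,0,0,0],[0,26,90,0,0,0,0],[0,39,135,0,0,0,0],[0,52,180,0,0,0,0],[0,65,225,0,0,0,0],[0,78,270,0,0,0,0],[0,91,315,0,0,0,0],[0,104,360,0,0,0,0],[0,117,405,0,0,0,0],[0,130,450,0,0,0,0]]'; python3 -c "
from h import *
go(464,212,150,np.radians(96.7))"
```

```text
clock: 26.2
eef_pos: [464.9, 88.7, 183.2]
eef_rot: [-3.141, -0.001, 2.88]
wrist_force: [1.1, -1.2, 0.4]
finger_gap: 0.5
finger_force: 0.0
at [464.9  88.7 183.2] shift [ 32.8 118.8  33.1] turn -0.379 q6 -1.2 rpy [-3.141e+00 -1.000e-03  2.880e+00]
```

```bash
python3 -m crank '[[0,11,40,10,0,0,-0.1],[0,22,80,20,0,0,-0.2],[0,33,119,30,0,0,-0.3],[0,33,119,33,0,0,-0.379],[0,33,119,33,0,0,-0.379],[0,33,119,33,0,0,-0.379]]'; python3 - <<'E'
from h import *
c=optics.calibration("wrist"); p,d=optics.camera("wrist"); h=cv2.cvtColor(p[:,:,::-1].copy(),cv2.COLOR_BGR2HSV)
for nm,lo,hi in(("blue",(100,120,60),(128,255,255)),("green",(50,120,60),(85,255,255)),("red",(0,180,80),(6,255,255)),("yel",(22,150,120),(34,255,255))):
    v,u=np.where((cv2.inRange(h,lo,hi)>0)&(d>0)); P=bydepth("wrist",np.c_[u,v],d[v,u],c); P=P[(abs(P[:,2]-72)<4)&(P[:,0]<500)&(P[:,0]>420)]
    print(nm,len(P),((P.max(0)+P.min(0))/2).round(1),np.ptp(P,axis=0).round())
go(464,212,45,np.radians(96.7))
E
```

```text
clock: 26.8
eef_pos: [464.6, 210.0, 150.6]
eef_rot: [-3.141, -0.001, -3.027]
wrist_force: [0.5, -1.1, 0.3]
finger_gap: 0.3
finger_force: 0.0
blue 750 [464.6 210.6  70.8] [31. 30.  5.]
green 715 [459.1 260.6  70.7] [30. 31.  5.]
red 655 [453.3 309.7  70.8] [31. 31.  5.]
yel 513 [447.5 359.3  70.6] [31. 31.  5.]
at [464.8 209.8 151. ] shift [  0.5   2.3 106. ] turn -0.003 q6 -1.33 rpy [-3.141 -0.    -3.027]
```

```bash
python3 -m crank '[[0,0,1,40,0,0,0],[0,0,1,80,0,0,0],[0,0,1,105,0,0,0],[0,0,1,110,0,0,0],[0,0,1,110,0,0,0]]';python3 -m crank '[[0,0,0,4,0,0,0],[0,0,0,8,0,0,0],[0,0,0,10,0,0,0],[0,0,0,10,0,0,0]]'
```

```text
clock: 27.35
eef_pos: [464.9, 210.9, 41.4]
eef_rot: [-3.141, -0.0, -3.026]
wrist_force: [-0.3, 0.6, -0.0]
finger_gap: 0.4
finger_force: 0.0
clock: 27.75
eef_pos: [465.3, 211.6, 31.7]
eef_rot: [3.141, 0.002, -3.024]
wrist_force: [3.1, -0.4, 2.5]
finger_gap: 0.7
finger_force: 1.6
```

```bash
python3 -m crank '[[0,0,0,2,0,0,0],[0,0,0,3,0,0,0],[0,0,0,3,0,0,0]]';python3 -m crank '[[0,0,0,1,0,0,0],[0,0,0,1,0,0,0]]'
```

```text
clock: 28.05
eef_pos: [465.4, 211.6, 28.9]
eef_rot: [3.141, 0.002, -3.024]
wrist_force: [3.1, -1.3, 8.7]
finger_gap: 0.4
finger_force: 4.3
clock: 28.25
eef_pos: [465.5, 211.6, 28.7]
eef_rot: [3.141, 0.002, -3.024]
wrist_force: [-2.4, -2.1, 19.3]
finger_gap: 0.7
finger_force: 9.5
```

Blue is fully down at 19 N. I'll lift and move 50 mm along tool y to green.

```bash
python3 -m crank '[[0,0,0,-15,0,0,0],[0,0,0,-40,0,0,0],[0,0,0,-40,0,0,0],[0,0,25,-40,0,0,0],[0,0,50,-40,0,0,0],[0,0,50,-40,0,0,0]]'; python3 -c "
from h import *
go(459.1,260.6,41,np.radians(96.7)); print(manip.read_state()['wrist_force'])"
```

```text
clock: 28.85
eef_pos: [457.9, 262.8, 66.2]
eef_rot: [-3.142, -0.001, -3.022]
wrist_force: [-0.1, 0.1, -1.0]
finger_gap: 0.4
finger_force: 0.0
at [457.9 262.8  66.2] shift [-1.  -2.3 25.2] turn 0.002 q6 -1.24 rpy [-3.142e+00 -1.000e-03 -3.022e+00]
[-0.05590834  0.07354692 -0.98678807]
```

```bash
python3 -m crank '[[0,-1,-2,12,0,0,0],[0,-1,-2,25,0,0,0],[0,-1,-2,30,0,0,0],[0,-1,-2,34,0,0,0],[0,-1,-2,34,0,0,0]]';python3 -m crank '[[0,0,0,2,0,0,0],[0,0,0,3,0,0,0],[0,0,0,3,0,0,0]]';python3 -m crank '[[0,0,0,1,0,0,0],[0,0,0,1,0,0,0]]'
```

```text
clock: 29.35
eef_pos: [460.0, 258.6, 32.6]
eef_rot: [-3.141, -0.001, -3.025]
wrist_force: [-1.8, -1.5, 3.1]
finger_gap: 0.4
finger_force: 1.3
clock: 29.65
eef_pos: [460.4, 259.1, 30.4]
eef_rot: [-3.142, 0.001, -3.024]
wrist_force: [-1.1, -2.9, 3.5]
finger_gap: 0.1
finger_force: 2.0
clock: 29.85
eef_pos: [460.4, 259.2, 29.3]
eef_rot: [3.142, 0.001, -3.024]
wrist_force: [0.9, -3.9, 5.2]
finger_gap: 0.5
finger_force: 2.3
```

```bash
python3 -m crank '[[0,0,0,1,0,0,0],[0,0,0,1.5,0,0,0],[0,0,0,1.5,0,0,0]]'; python3 -m crank '[[0,0,0,-15,0,0,0],[0,0,0,-50,0,0,0],[0,0,0,-90,0,0,0],[0,0,0,-130,0,0,0],[0,0,0,-150,0,0,0],[0,0,0,-150,0,0,0],[0,0,0,-150,0,0,0]]'; python3 - <<'E'
from h import *
p,d=optics.camera('scene');cv2.imwrite('pics/f.png',cv2.resize(p[130:340,150:430,::-1],(800,600),interpolation=2))
E
```

```text
clock: 30.15
eef_pos: [460.5, 259.2, 28.7]
eef_rot: [3.141, 0.001, -3.024]
wrist_force: [-4.3, -5.4, 16.2]
finger_gap: 0.2
finger_force: 8.2
clock: 30.85
eef_pos: [459.8, 259.3, 176.7]
eef_rot: [3.142, -0.001, -3.024]
wrist_force: [-0.3, 0.1, -0.6]
finger_gap: 0.1
finger_force: 0.0
```

View pics/f.png

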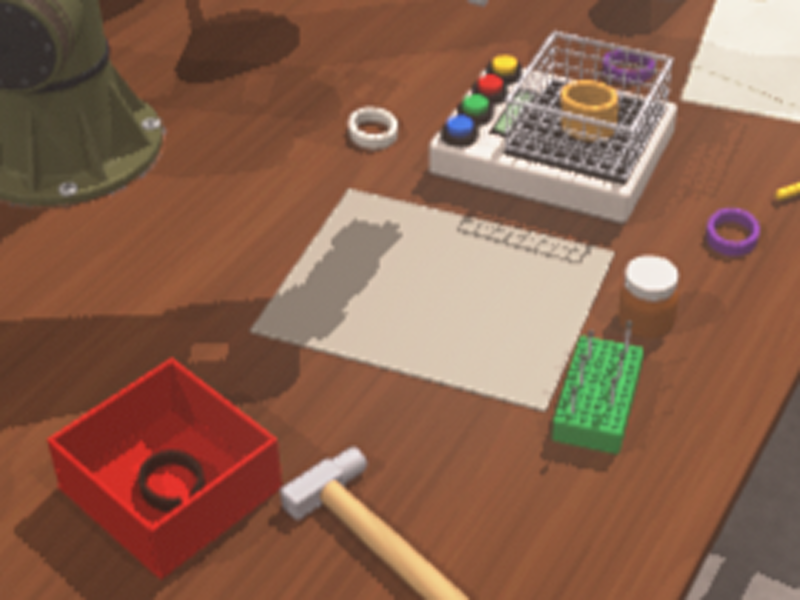

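The golds are stacked in the basket at (588,108), the reject is in the box at (172,480), the keys are up, and the arm is clear. Handing in.

```bash
python3 -c "
from cell import manip
print(manip.sign_off())"
```

```text
the job is handed in; nothing more can be done
None
```

The job is handed in: I zeroed the scale with the basket empty, put all three gold bangles in the basket and the one split bangle in the reject box, then pressed blue and green fully down in turn, never red; the sign-off returned no verdict.

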